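# Hang the washed cup on the turning cup tree

## Robot

A 6-joint arm with a two-finger parallel gripper is mounted at the origin on a cart in front of the work surface, level with it; the furniture and walls round the work are solid. World frame = base frame: x ahead of the robot, y to its left, z up, the work surface at z = 0. Lengths are in mm, angles in rad, forces in N, time in s.
With the tool pointing down it reaches from about 325 to 875 mm from the base axis. Payload 4.4 kg.
Tool frame: the origin (TCP) lies on the centre line of the jaws, within the pads' length; the fingertips stand ahead of it and the grasp point (between the pads) lies 6 mm ahead of it (ctrl.tcp_to_tips is the z of the fingertips in the tool frame, in mm); z points along the fingers, y is the line along which they close (so a half turn about z gives the same grasp; the last joint's range is limited). The gripper opens to 85 mm and grips with 20 to 120 N. Pads are 22 mm wide; open, the fingers measure 114 mm over their backs; the gripper's body (76 mm by 85 mm) begins 54 mm behind the grasp point. The pads swing forward as they close: fully open they stand 13 mm farther back than shut.
Start: joints at [-1.464, 0.207, 1.542, -0, 1.393, -0.15], TCP at [146.03, -556.15, 256.282] pointing down, gripper open.
Joint ranges: [-2.73, 2.73], [-0.86, 2.22], [0.23, 2.46], [-1.11, 4.25], [0.08, 2.63], [-2.82, 2.82]. Speed limits (rad/s): [2.79, 2.79, 3.14, 3.14, 3.14, 3.14].

## Interface

Orientations are given as a 3x3 rotation matrix whose columns are the frame's x, y, z axes.
In Python, from plant import ctrl, sensors, optics gives the robot as it stands. Calls block until the motion is done:
- ctrl.move_ptp(position, orientation): joint-space move of the TCP to a pose.
- ctrl.move_l(position, rot=None, vel=150, threshold=None): straight line of the TCP; rot=None keeps the orientation; vel is the mean speed in mm/s. With threshold (N) it stops when the force on the tool has changed by that much, and returns True; else False.
- ctrl.set_joints(angles): joint-space move.
- ctrl.gripper_to(opening, force=None): finger opening in mm; force is the grip in N (None keeps the last); returns when the fingers have stopped.
- ctrl.hold(seconds).
- ctrl.solve_ik(position, orientation): joint angles nearest the present ones, or None.
- sensors.read_state(): the state.
- optics.grab_frame(name): name is "scene" or "top"; returns (picture, depth): 384x512x3 uint8, red, green, blue; 384x512 float32, mm along the optical axis (not along the pixel's ray), 0 where there is no reading.
- optics.camera_params(name): a dict with "mtx" (3x3 intrinsics, pixels), "R" (3x3) and "t" (3): a world point X has camera coordinates R X + t. Camera axes: x right, y down, z forward; pixel columns grow to the right and rows downward; lengths in mm; the calibration is good to about 2 mm. A picture is of the moment at which its call begins. camera_params takes no time and is no camera call.
A pose or a line that the arm cannot do raises ctrl.MotionError and nothing moves.
- ctrl.finish_job(): hands the job in, once; it reports no verdict.
The state is a dict: "t": time; "q": joint angles; "qvel": joint speeds; "tau": joint torques, N m; "eef_pos": TCP position; "eef_rot": TCP orientation; "force": force on the tool from outside, world axes, zero at the start; "wrist_torque": the same for the moment, N m; "grip_width": finger opening in mm.
Only numpy, scipy, OpenCV 4.12 (cv2) and the standard library are available. Lean on these libraries where they do the work, as an engineer would, in place of code of your own. Each camera call takes 0.05 s, during which the arm holds its last target. There are 200 camera calls.

## Task

The washed blue cup on the drying mat belongs on the cup tree. Turn the tree first, without shaking the other cups off, until its empty hook points towards you at the front edge of the worktop; then pick up the blue cup and hang it on that hook by its handle, without forcing it: rest the handle on the hook while you still hold the cup, and tilt it well over (45 degrees or so, mouth away from the handle) so that it does not drop and swing hard when you let go. Leave it hanging still at the front, and do not disturb the other things on the worktop.

Things in the scene. Friction and masses are not known exactly. Their poses are not given: they have to be found in the camera images.
- tree_rotor: turning part of the cup tree: dark steel post 15 mm thick, three hooks 120 degrees apart; turns endlessly about its vertical axis on a fixed round wooden foot (160 mm wide, 18 mm high) and stays where left (friction 0.16 N m, about 2 N at a saddle). Origin: on the axis at worktop height; z up; -x points along the empty hook. A wooden ball ends the post, top at 218 mm
- hook_free (a point): centre line of the empty hook's bar at its saddle, its lowest place, where a handle comes to rest; -x points outwards along the hook. Each hook is a 9 mm round bar: it leaves the post at 195 mm height, droops to the saddle (98 mm from the axis, 187 mm high), then turns up to a 12 mm wooden ball 126 mm from the axis, centre 204 mm high
- hook_b (a point): the same point of the hook that carries the terracotta cup
- hook_c (a point): the same point of the hook that carries the white cup
- cup_center (a point): centre of the loose blue stoneware cup, 36 mm above its base, on its axis. 64 mm wide, 72 mm high, hollow (4.5 mm wall), about 0.19 kg. z: from base to mouth; y: towards the handle; x: along the handle's opening. At first it stands upright, handle any way, on the grey drying mat (170 x 150 x 5 mm)
- cup_loop (a point): centre of the opening of the blue cup's handle, 38 mm from the cup's axis (along y), 36 mm above the base; axes as the cup. Handle: strap 14 mm wide (along x), 8 mm thick; seen along x the opening is 40 mm high, 26 mm deep from the cup's wall, round on its outer side (20 mm inner radius about this point). Handle reaches 66 mm from the cup's axis
- cup_b_loop (a point): centre of the handle opening of the terracotta cup (same shape and size) that hangs loose on hook b
- cup_c_loop (a point): centre of the handle opening of the white cup (same shape and size) that hangs loose on hook c
- cup: the blue cup; origin at the centre of its base, axes as cup_center
- candle_jar: bystander: candle in a glass jar, 76 mm wide, 90 mm high; origin under its centre
- kitchen_timer: bystander: red and white kitchen timer, 70 mm wide, 56 mm high; origin under its centre
- lemon: bystander: lemon, 83 mm long; origin under its centre
- worktop (a point): fixed point on the worktop, straight ahead of the robot and 170 mm behind the front edge; x points away from the robot, square to the front edge, y to its left, z up
Mind the look-alikes: they are no part of the job. What is shaped like the part that bears cup_b_loop but pink is not meant.

How it is judged:
By the outcome, as a careful person would: the job done as asked, in the order asked, and still so for the second after the job is handed in, with the robot touching nothing.
It also fails if it takes over 72 s, if anything falls off the work surface, if the arm or the gripper's body presses on something with over 40 N, if the wrist force passes 120 N, or if a joint passes its speed limit or range.

## Working session

There is one attempt and no reset: what is moved stays moved. The work goes in short steps, each a Python script; the robot and the scene stay as the last script left them, time stands still between calls to the robot, and variables do not carry over. Pictures are saved under pics/ and viewed, on a budget of 10 in all, crops included, one or two more only if the job needs it, and the job is handed in when it is done.

```bash
ls; mkdir -p pics; python3 - <<'E'
from plant import ctrl,sensors,optics
import cv2,numpy as np
for n in("scene","top"):
    p,d=optics.grab_frame(n); c=optics.camera_params(n)
    np.savez(f"pics/{n}0.npz",p=p,d=d,**c)
    cv2.imwrite(f"pics/{n}0.png",cv2.resize(p[:,:,::-1],(768,576)))
    print(n,c["mtx"].tolist(),(-c["R"].T@c["t"]).round(),c["R"][2].round(2))
s=sensors.read_state();print(s["t"],s["grip_width"],ctrl.tcp_to_tips)
E
```

```text
pics
scene [[381.001833403782, 0.0, 253.61915076342717], [0.0, 381.001833403782, 187.2572072332296], [0.0, 0.0, 1.0]] [206. 684. 664.] [ 0.41 -0.74 -0.53]
top [[462.64885156504255, 0.0, 255.99797772829731], [0.0, 462.64885156504255, 196.36786629461082], [0.0, 0.0, 1.0]] [ 325.  -30. 1599.] [ 0.18  0.01 -0.98]
0.1 85.3357003430713 25.0
```

View pics/scene0.png

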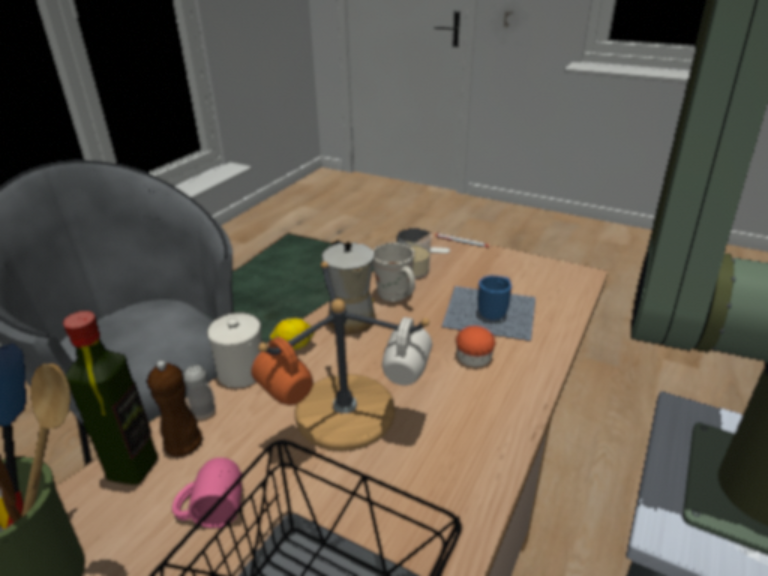

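View pics/top0.png

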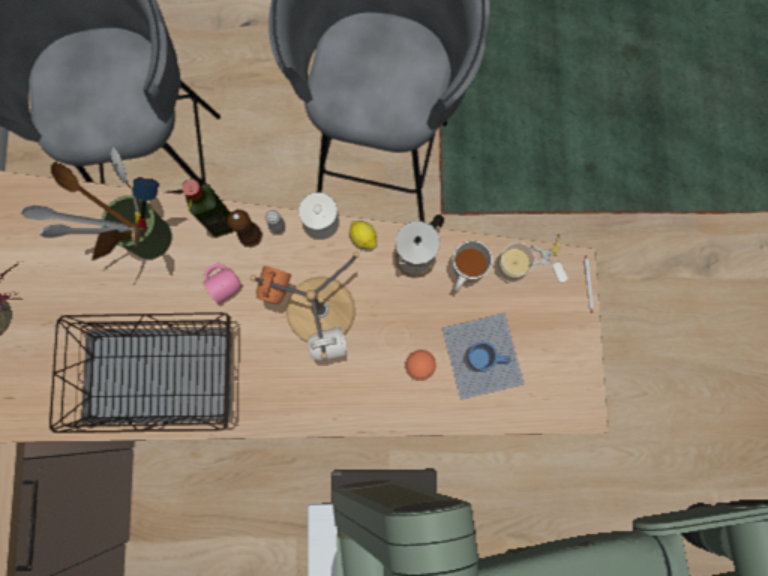

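Scene: tree at top px (320,310), empty hook pointing up-right to (355,260) (viewed at 1.5x). White cup hangs on the front hook, terracotta on the left one.

Candidates for "blue cup":
- Blue cup on the mat, top (480,357), scene (493,300). This is the one I choose.
- Grey coffee mug, top (470,263).
- Pink mug, top (222,284).
- Blue utensil head, top (145,190).

Next I measure and check the choice in a close crop.

```bash
cat > h.py <<'E'
import numpy as np,cv2
def cloud(p,d,c):
    v,u=np.indices(d.shape); K=c["mtx"]
    P=np.stack([(u-K[0,2])*d/K[0,0],(v-K[1,2])*d/K[1,1],d],-1)
    return (P-c["t"])@c["R"]
def grab(n):
    from plant import optics
    p,d=optics.grab_frame(n);c=optics.camera_params(n);return p,d,cloud(p,d,c),c
def proj(X,c):
    q=c["mtx"]@(c["R"]@np.asarray(X,float)+c["t"]);return q[:2]/q[2]
E
python3 - <<'E'
from h import *
out=[]
for n in("scene","top"):
    z=dict(np.load(f"pics/{n}0.npz"));W=cloud(z["p"],z["d"],z);p=z["p"].astype(int)
    r,g,b=p[...,0],p[...,1],p[...,2];ok=z["d"]>0
    # worktop level
    m=ok&(abs(W[...,2])<15);print(n,"top z med",np.median(W[m][:,2]))
    blue=ok&(b>r+25)&(W[...,2]>8)&(W[...,2]<100)&(W[...,1]<0)&(abs(W[...,0]-450)<250)
    B=W[blue];print("blue",len(B),B.min(0).round(),B.max(0).round(),np.median(B,0).round())
    hi=B[B[:,2]>65];print(" rim",len(hi),hi.min(0).round(1),hi.max(0).round(1),np.median(hi,0).round(1))
    ctr=hi.mean(0)[:2] if len(hi) else np.median(B,0)[:2]
    Ha=B[np.hypot(*(B[:,:2]-ctr).T)>42];print(" handle",len(Ha),Ha.mean(0).round(1) if len(Ha) else "")
    # tree
    u0,v0=(213,205) if n=="top" else (226,205)
    win=np.zeros_like(ok);win[v0-60:v0+60,u0-60:u0+60]=1
    T=W[win&ok&(W[...,2]>170)&(W[...,2]<235)]
    print("tree hi pts",len(T))
    for q in T[np.argsort(-T[:,2])][:12]:print("  ",q.round(1))
    t=T[T[:,2]>209];print(" ball",len(t),t.mean(0).round(1))
    for q in T[::max(1,len(T)//25)]:print("   .",q.round(0))
    f=W[win&ok&(abs(W[...,2]-18)<4)];print("foot",len(f),f.min(0).round(),f.max(0).round())
    I=z["p"][:,:,::-1]
    a,bq=((213,205),(320,238)) if n=="top" else ((226,225),(329,200))
    for (u,v) in(a,bq):out.append(cv2.resize(I[v-42:v+43,u-48:u+48],(400,300),interpolation=cv2.INTER_CUBIC))
cv2.imwrite("pics/crop1.png",np.vstack([np.hstack(out[:2]),np.hstack(out[2:])]))
E
```

```text
scene top z med 0.3096052388428639
blue 517 [ 436. -274.   11.] [ 496. -196.   79.] [ 463. -209.   55.]
 rim 162 [ 437.3 -273.6   65. ] [ 496.3 -197.7   78.9] [ 464.4 -217.9   71.4]
 handle 1 [ 459.3 -273.6   68.2]
tree hi pts 1085
   [587.1 132.4 217.9]
   [583.4 130.4 217.8]
   [585.4 135.2 217.5]
   [582.  136.7 217. ]
   [589.8 132.3 217. ]
   [586.2 130.1 216.7]
   [584.2 133.2 216.7]
   [584.1 137.3 216.7]
   [588.  135.  216.6]
   [580.5 135.2 216.5]
   [586.3 137.8 216.3]
   [590.5 135.2 216. ]
 ball 68 [582.7 148.2 212.6]
   . [712. -95. 173.]
   . [662.  48. 198.]
   . [635.  80. 194.]
   . [584. 133. 217.]
   . [595. 138. 204.]
   . [575. 134. 199.]
   . [566. 133. 197.]
   . [538. 122. 196.]
   . [528. 119. 195.]
   . [529. 121. 194.]
   . [529. 125. 193.]
   . [530. 123. 190.]
   . [582. 137. 179.]
   . [595. 170. 193.]
   . [595. 173. 192.]
   . [500. 117. 185.]
   . [599. 185. 191.]
   . [610. 204. 193.]
   . [622. 227. 199.]
   . [488. 136. 182.]
   . [632. 223. 185.]
   . [609. 215. 185.]
   . [619. 253. 204.]
   . [599. 230. 192.]
   . [600. 239. 188.]
   . [598. 23
[... 503 characters left out ...]
8.6 214.5]
   [590.2 134.7 214.4]
   [577.9 137.7 214.2]
 ball 38 [591.7 129.8 213. ]
   . [671.  40. 210.]
   . [659.  47. 195.]
   . [645.  66. 187.]
   . [634. 222. 192.]
   . [628.  78. 195.]
   . [624. 224. 195.]
   . [618.  97. 196.]
   . [615. 231. 193.]
   . [612. 203. 188.]
   . [605. 109. 200.]
   . [603. 112. 195.]
   . [600. 109. 195.]
   . [598. 113. 186.]
   . [594. 122. 195.]
   . [587. 123. 211.]
   . [589. 227. 177.]
   . [575. 129. 212.]
   . [562. 127. 196.]
   . [542. 119. 187.]
   . [520. 116. 186.]
   . [498. 110. 188.]
   . [492. 125. 189.]
   . [487. 112. 200.]
   . [485. 106. 194.]
   . [478. 133. 174.]
   . [457. 105. 200.]
foot 836 [392. -76.  14.] [801. 344.  22.]
```

View pics/crop1.png

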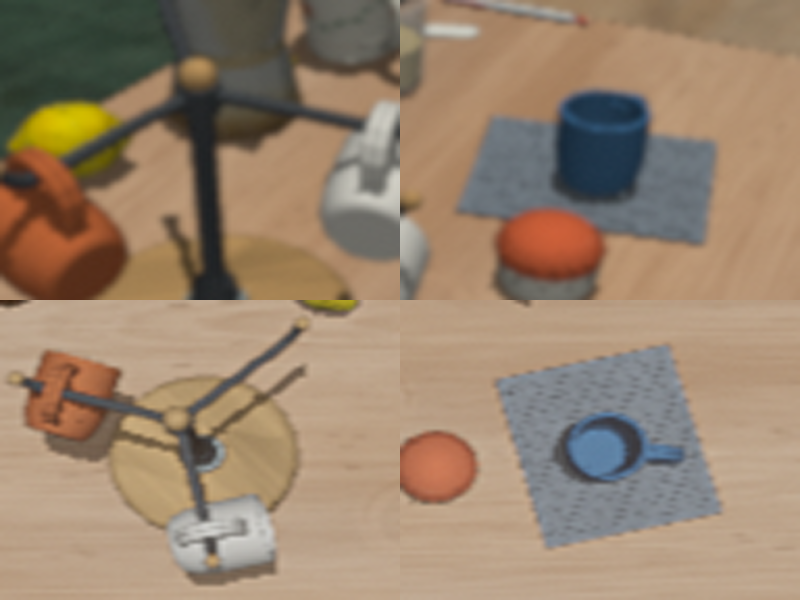

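Axis is about (583,132.5). The hook tips sit at -48°, 72° and 192°, 120° apart, with r≈125 as specified. The cup handle points to about -97°. The crop confirms a blue cup, alone on the mat. Next: a finer cup fit and the reachability checks.

```bash
python3 - <<'E'
from h import *
from plant import ctrl,sensors
z=dict(np.load("pics/top0.npz"));W=cloud(z["p"],z["d"],z)
b=W[205:290,30:160].reshape(-1,3);print("basket zmax",np.percentile(b[:,2],[90,99]).round(), "y min",b[b[:,2]>50][:,1].min().round())
S=lambda:sensors.read_state()
y0=np.radians(66)
ctrl.move_ptp([*AX,290],down(y0));print(S()["t"])
ctrl.gripper_to(45)
ctrl.move_l([*AX,225],vel=80,threshold=8);s=S();print(s["t"],s["eef_pos"].round(1) if hasattr(s["eef_pos"],"round") else s["eef_pos"],np.round(s["force"],1))
ctrl.gripper_to(5,force=40);s=S();print(s["t"],s["grip_width"],np.round(s["force"],1),np.round(s["wrist_torque"],2))
E
```

```text
basket zmax [105. 133.] y min -30.0
2.975
4.4167 [583.5 132.5 225.7] [ 0.2 -0.7 -0.3]
4.7833 19.827344544917782 [-2.1 -1.1  3.6] [-0.18  0.16 -0.01]
```

Gripped the ball: 19.8 mm wide, with almost no side force. I start with a small slow turn.

```bash
python3 - <<'E'
from h import *
from plant import ctrl,sensors
S=lambda:sensors.read_state()
s=S();p=np.array(s["eef_pos"]);t0=s["t"]
ctrl.move_l(p+[0,0,.5],rot=down(np.radians(36)),vel=.25)
s=S();print(s["t"]-t0,np.round(s["eef_pos"],1),np.round(s["q"],2),np.round(s["force"],1),np.round(s["wrist_torque"],2),s["grip_width"])
p,d,W,c=grab("top")
cv2.imwrite("pics/turn1.png",cv2.resize(p[140:260,130:290,::-1],(800,600)))
E
```

```text
0.7167000000000003 [584.1 133.1 226.3] [ 0.08  0.28  1.51  0.    1.35 -0.55] [ 5.4  3.8 -2.4] [ 0.56 -0.74  0.03] 19.27114693624675
```

View pics/turn1.png

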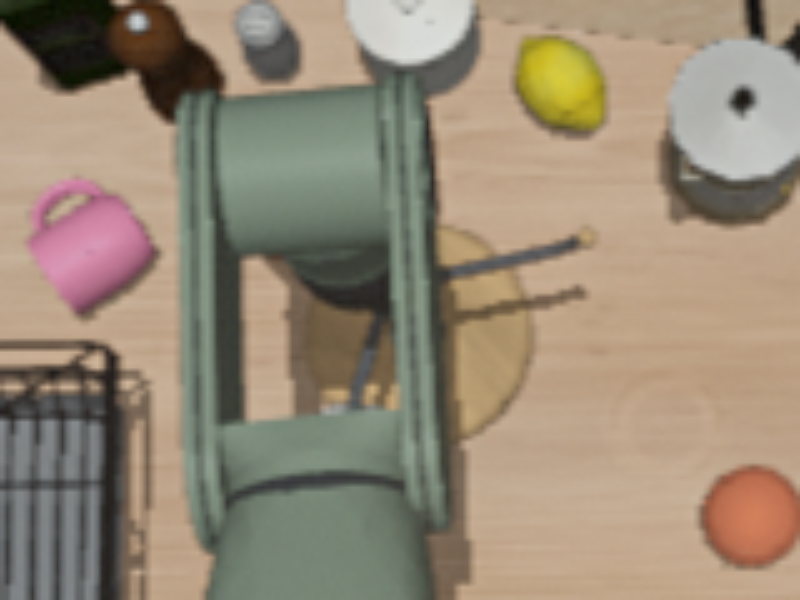

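The hook went along: its tip is now at px (587,237), roughly -76°, so there was no slip. I continue in steps of the same size.

```bash
python3 - <<'E'
from h import *
from plant import ctrl,sensors
S=lambda:sensors.read_state()
for y in(11,-15,-41,-66):
    s=S();p=np.array([583.5,132.6,226])
    ctrl.move_l(p,rot=down(np.radians(y)),vel=.25);ctrl.hold(.3)
    s=S();print(round(s["t"],2),np.round(s["eef_pos"],1),np.round(s["force"],1),np.round(s["wrist_torque"],2))
ctrl.gripper_to(45);s=S();q=np.array(s["q"])
ctrl.move_l([*AX,330],vel=150)
q=np.array(S()["q"]);q[0]-=.6;ctrl.set_joints(q)
print(S()["t"])
p,d,W,c=grab("top");p2,d2,W2,c2=grab("scene")
np.savez("pics/a.npz",p=p,d=d,W=W)
cv2.imwrite("pics/turn2.png",np.vstack([cv2.resize(a[...,::-1],(520,300)) for a in(p[160:250,140:296],p2[150:276,120:338])]))
E
```

```text
6.43 [584.9 133.5 226.3] [ 5.2  3.9 -3. ] [ 0.59 -0.86  0.05]
7.33 [585.7 133.4 226.3] [ 8.   3.  -5.1] [ 0.58 -1.3   0.06]
8.23 [586.5 133.  226.3] [ 9.2  2.7 -5.5] [ 0.5  -1.67  0.08]
9.12 [587.1 132.3 226.3] [11.9  0.9 -6.2] [ 0.2  -1.96  0.12]
11.65
```

View pics/turn2.png

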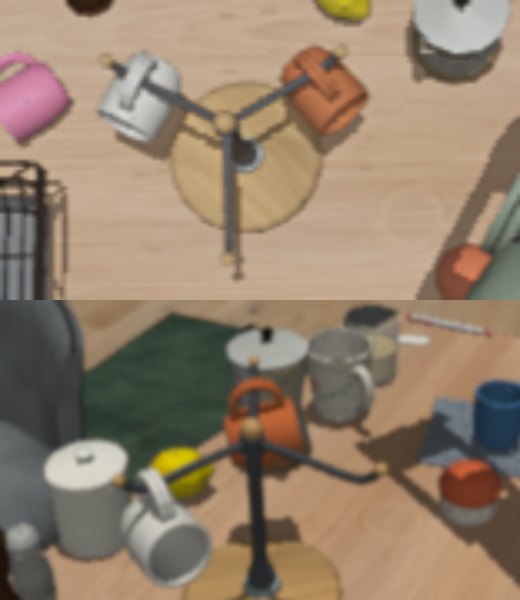

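The empty hook now points forward, and both other cups still hang. In the top crop the tip is at (230,260) and the axis ball at (226,123). Next I measure the hook's exact direction and saddle.

```bash
python3 - <<'E'
from h import *
for n in("top","scene","scene"):
    p,d,W,c=grab(n)
    m=(d>0)&(abs(W[...,1]-132)<25)&(W[...,0]>440)&(W[...,0]<610)&(W[...,2]>175)&(W[...,2]<225)
    P=W[m]
    b=P[P[:,2]>211];b=b[b[:,0]>560];print(n,"ball",len(b),b.mean(0).round(1),np.median(b,0).round(1))
    for lo,hi in((445,460),(460,472),(472,484),(484,496),(496,520),(520,545),(545,570)):
        q=P[(P[:,0]>lo)&(P[:,0]<hi)]
        if len(q):print("  ",lo,len(q),q.mean(0).round(1),"zmax",q[:,2].max().round(1),"y",np.percentile(q[:,1],[5,95]).round(1))
E
```

```text
top ball 19 [584.3 131.8 214.2] [584.1 131.7 214.1]
   445 9 [457.1 128.1 205.2] zmax 208.3 y [124.2 131.8]
   460 10 [465.7 127.3 199.5] zmax 207.4 y [123.7 131.3]
   472 12 [478.1 127.9 189.1] zmax 195.0 y [124.9 130.8]
   484 12 [490.6 128.1 187.7] zmax 194.3 y [125.  131.6]
   496 22 [508.7 129.2 189. ] zmax 197.0 y [125.2 134. ]
   520 24 [533.1 130.8 193.5] zmax 200.9 y [127.2 134.4]
   545 24 [557.9 130.8 194. ] zmax 202.1 y [127.2 134.4]
scene ball 43 [583.3 135.6 214.5] [583.2 135.6 214.9]
   445 20 [457.  131.9 206.1] zmax 209.9 y [127.2 135.2]
   460 30 [465.8 132.8 199.3] zmax 209.4 y [130. 135.]
   472 23 [478.3 132.2 190.3] zmax 196.3 y [129.4 134.2]
   484 25 [490.1 132.7 189.4] zmax 192.1 y [128.8 135.7]
   496 48 [508.3 132.8 190.8] zmax 195.7 y [128.3 135.1]
   520 48 [532.4 133.7 193.8] zmax 198.3 y [129.3 136.8]
   545 47 [557.4 133.7 195.5] zmax 199.3 y [130.2 136.4]
scene ball 40 [583.3 135.1 214.7] [582.8 135.8 214.7]
   445 20 [457.  131.8 206. ] zmax 209.7 y [128.4 135.5]
   460 29 [465.6 132.9 199.7] zmax 210.4 y [130.2 134.4]
   472 24 [477.8 132.6 190.6] zmax 195.6 y [129.8 134.7]
   484 25 [490.2 132.6 189. ] zmax 192.5 y [129.9 134.6]
   496 47 [508.  132.8 190.8] zmax 195.0 y [130.1 135.3]
   520 49 [532.2 133.4 193.7] zmax 197.4 y [130.1 135.9]
   545 48 [557.3 134.3 195.8] zmax 200.4 y [130.3 136.9]
```

The hook direction is about 181.6° with its saddle near (485.5,130,187), which matches the given sizes. Now I pick up the cup.

```bash
cat >> h.py <<'E'
CUP=np.array([467.5,-234,41.]);HP=np.radians(-97.8);HT=12.
def hang(loop,th): # tool pose for a loop point, tilt th deg; also cup rotation
    R=rcup(np.radians(-88.4))@rx(np.radians(th));C=np.asarray(loop,float)-R@[0,38,0]
    return C+R@[0,0,HT],R@M[-1],R
E
python3 - <<'E'
from h import *
from plant import ctrl,sensors
S=lambda:sensors.read_state()
for x in(360,375,390,486):
  for th in(45,50,60):
    a,b,_=hang([x,130,197],th);q=ctrl.solve_ik(a,b);print(x,th,None if q is None else np.round(q,2).tolist())
R=rcup(HP)@M[-1];g=CUP+[0,0,HT]
ctrl.move_ptp(g+[0,0,110],R);ctrl.gripper_to(85)
print(ctrl.move_l(g,vel=120,threshold=6),np.round(S()["eef_pos"],1))
ctrl.gripper_to(50,force=40);s=S();print(s["t"],s["grip_width"],np.round(s["force"],1),np.round(s["eef_pos"],1))
ctrl.move_l(g+[0,0,150],vel=150);s=S();print(s["t"],s["grip_width"],np.round(s["force"],1),np.round(s["eef_pos"],1))
p,d,W,c=grab("top");p2,d2,W2,c2=grab("scene")
cv2.imwrite("pics/pick.png",np.hstack([cv2.resize(a[...,::-1],(400,300)) for a in(p[190:280,270:390],p2[140:245,270:410])]))
E
```

```text
360 45 [0.64, 0.28, 1.83, -0.62, 1.56, 0.79]
360 50 [0.67, 0.33, 1.81, -0.66, 1.6, 0.83]
360 60 [0.7, 0.44, 1.78, -0.75, 1.7, 0.9]
375 45 [0.62, 0.29, 1.81, -0.63, 1.56, 0.78]
375 50 [0.65, 0.35, 1.79, -0.67, 1.6, 0.81]
375 60 [0.69, 0.46, 1.76, -0.76, 1.69, 0.88]
390 45 [0.61, 0.31, 1.78, -0.63, 1.55, 0.76]
390 50 [0.63, 0.37, 1.76, -0.68, 1.6, 0.8]
390 60 [0.67, 0.47, 1.73, -0.77, 1.69, 0.86]
486 45 [0.52, 0.45, 1.59, -0.67, 1.55, 0.66]
486 50 [0.54, 0.49, 1.58, -0.73, 1.59, 0.7]
486 60 [0.57, 0.59, 1.55, -0.84, 1.68, 0.76]
False [ 468.2 -234.5   53.8]
15.325 59.46016462787813 [-2.1  1.8  5.6] [ 468.1 -234.5   54.2]
16.475 59.74599438969489 [-0.3 -0.3 -2. ] [ 466.7 -233.4  201.6]
```

View pics/pick.png

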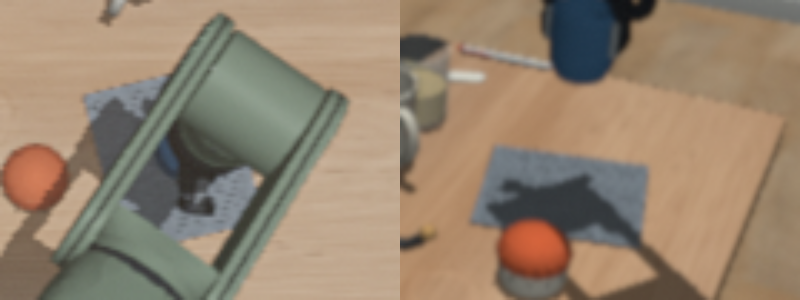

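Cup lifted: about 2 N of weight, and the gripper is 59.5 mm open. That is a little under 64 mm, so I will check its place in the hand by vision. I go to the pre-hang pose in front of the hook.

```bash
python3 - <<'E'
from h import *
from plant import ctrl,sensors
S=lambda:sensors.read_state()
a,b,R=hang([375,130,208],50)
a0,b0,_=hang([375,20,215],0)
ctrl.move_ptp(a0,b0);ctrl.move_ptp(a,b);ctrl.hold(.4)
s=S();print(s["t"],s["grip_width"],np.round(s["eef_pos"],1),a.round(1))
Rt=np.array(s["eef_rot"]);Rc=Rt@M[-1].T;cc=np.array(s["eef_pos"])-Rc@[0,0,HT]
out=[]
for n in("top","scene"):
    p,d,W,c=grab(n);i=p.astype(int)
    m=(d>0)&(i[...,2]>i[...,0]+20)&(i[...,2]>i[...,1]+8)&(np.linalg.norm(W-cc,axis=-1)<95)
    L=(W[m]-cc)@Rc  # in assumed cup frame
    print(n,len(L),"pct lo",np.percentile(L,[1,5],axis=0).round(1).tolist(),"hi",np.percentile(L,[95,99],axis=0).round(1).tolist())
    h=L[L[:,1]>36];print("  handle",len(h),h.mean(0).round(1) if len(h) else "",h[:,1].max().round(1) if len(h) else "",(np.percentile(h,[3,97],axis=0).round(1).tolist() if len(h) else ""))
    I=p[...,::-1].copy()
    w=L[(abs(L[:,2])<34)&(L[:,1]<30)];f=lambda q:np.hypot(w[:,0]-q[0],w[:,1]-q[1])-32
    from scipy.optimize import least_squares
    if len(w)>10:print("  axis fit",least_squares(f,[0,0],loss="soft_l1",f_scale=2).x.round(1))
    u,v=proj(Rc@[0,38,0]+cc,c).astype(int);u2,v2=proj([457.5,129,204],c);print("  loop px",u,v,"tip px",np.round([u2,v2],1))
    u=min(max(u,60),452);v=min(max(v,45),339)
    out.append(cv2.resize(I[v-45:v+45,u-60:u+60],(400,300),interpolation=cv2.INTER_CUBIC))
cv2.imwrite("pics/pre.png",np.hstack(out))
E
```

```text
19.0167 59.382803898815425 [374.4 162.9 187.2] [374.1 163.6 186.6]
top 485 pct lo [[-26.2, -33.7, -30.1], [-22.9, -31.2, -22.9]] hi [[25.1, 59.7, 32.6], [28.0, 62.2, 34.8]]
  handle 76 [ 0.5 54.7  8.4] 68.1 [[-5.8, 38.5, -14.1], [6.3, 63.4, 25.5]]
  axis fit [ 1.1 -2.9]
  loop px 206 265 tip px [207.1 237.8]
scene 203 pct lo [[-5.0, 21.7, -22.6], [-3.8, 24.1, -21.5]] hi [[14.2, 59.2, 34.1], [17.9, 61.7, 36.2]]
  handle 135 [ 1.4 47.8  9.4] 62.6 [[-4.9, 36.7, -21.5], [6.1, 61.0, 27.3]]
  axis fit [-1.  -2.6]
  loop px 319 231 tip px [280.4 221.6]
```

View pics/pre.png

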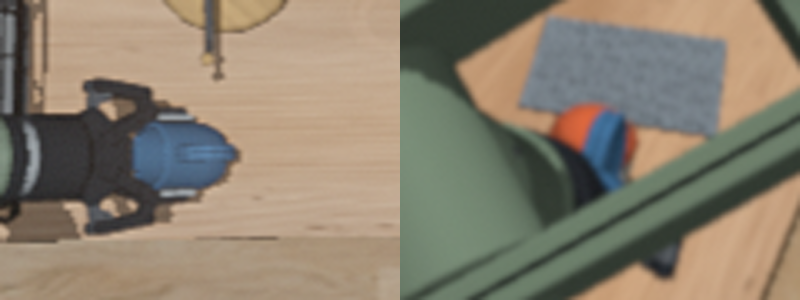

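Both cameras agree: the cup sits about 3 mm low along its handle axis in the hand (loop at 35 mm, not 38) and is centred otherwise. I correct for that and thread the handle over the hook, guarded by a force threshold.

```bash
cat >> h.py <<'E'
YO=35.2
def hang2(loop,th=50):
    R=rcup(np.radians(-88.4))@rx(np.radians(th))
    return np.asarray(loop,float)-R@[0.5,YO,0]+R@[0,0,HT],R@M[-1]
E
python3 - <<'E'
from h import *
from plant import ctrl,sensors
S=lambda:sensors.read_state()
def go(l,v,th):
    a,b=hang2(l);r=ctrl.move_l(a,rot=b,vel=v,threshold=th);s=S()
    print(l,"hit" if r else "ok",round(s["t"],2),"err",(np.array(s["eef_pos"])-a).round(1),np.round(s["force"],1),round(s["grip_width"],1));return r
if not go([375,133.5,198.6],60,None) and not go([440,133.5,198.6],60,6) and not go([457.5,133.5,198.6],30,5) and not go([485.5,134.5,181.6],30,5):
    go([485.5,130.5,174.5],20,5)
out=[]
for n in("top","scene"):
    p,d,W,c=grab(n);u,v=proj([480,135,180],c).astype(int)
    out.append(cv2.resize(p[v-45:v+45,u-60:u+60,::-1],(400,300),interpolation=cv2.INTER_CUBIC))
cv2.imwrite("pics/thread.png",np.hstack(out))
E
```

```text
[375, 133.5, 198.6] ok 19.39 err [-0.3 -0.1 -0.6] [ 0.2  1.  -2. ] 59.3
[440, 133.5, 198.6] ok 20.62 err [-0.4 -0.  -0.1] [ 0.3  0.4 -2.9] 59.2
[457.5, 133.5, 198.6] ok 21.36 err [-0.1 -0.1 -0.1] [ 0.4  0.6 -2. ] 59.3
[485.5, 134.5, 181.6] ok 22.6 err [-0.1  0.   0.1] [-0.1 -0.  -2.7] 59.7
[485.5, 130.5, 174.5] ok 23.16 err [-0.1 -0.1 -0.1] [-0.2 -0.3 -1.9] 59.4
```

View pics/thread.png

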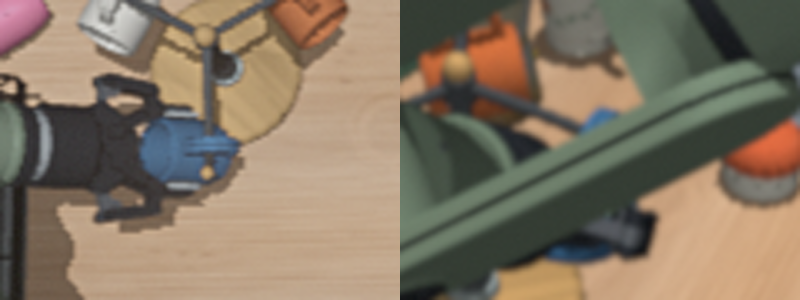

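The handle is threaded without contact. In the top view the strap crosses over the bar at (205,148), and the tip ball shows in front at (207,173). I lower slowly until the handle rests.

```bash
python3 - <<'E'
from h import *
from plant import ctrl,sensors
S=lambda:sensors.read_state()
z=174.5
while z>164:
    z-=1.5;a,b=hang2([485.5,130.5,z]);r=ctrl.move_l(a,rot=b,vel=10,threshold=3);ctrl.hold(.1);s=S()
    f=np.array(s["force"]);print(z,r,round(s["t"],2),f.round(1),np.round(s["wrist_torque"],2),(np.array(s["eef_pos"])-a).round(1))
    if r or f[2]>0.2:break
E
```

```text
173.0 False 23.66 [-0.1  0.4 -2.3] [0.65 0.03 0.03] [0. 0. 0.]
171.5 False 24.06 [ 0.2 -0.7 -0.2] [ 0.41 -0.02  0.03] [ 0.2 -0.1  0.3]
170.0 True 24.38 [0.8 0.8 3.5] [-0.06 -0.09  0.19] [ 0.1 -0.6  0.7]
```

The handle rests at loop z≈171, where geometry predicts 171.5. I ease the pressure to about the cup's weight and release.

```bash
python3 - <<'E'
from h import *
from plant import ctrl,sensors
S=lambda:sensors.read_state()
a,b=hang2([485.5,130.5,171.]);ctrl.move_l(a,rot=b,vel=10);ctrl.hold(.2);print(np.round(S()["force"],1))
for w in(61,63,65,68,85):
    ctrl.gripper_to(w);s=S();print(w,round(s["t"],2),round(s["grip_width"],1),np.round(s["force"],1))
ctrl.hold(1.5);s=S();print(np.round(s["force"],1))
out=[]
for n in("top","scene"):
    p,d,W,c=grab(n);u,v=proj([480,135,165],c).astype(int)
    out.append(cv2.resize(p[v-45:v+45,u-60:u+60,::-1],(400,300),interpolation=cv2.INTER_CUBIC))
cv2.imwrite("pics/rel.png",np.hstack(out))
E
```

```text
[ 1.4 -1.2  2.9]
61 25.07 60.9 [ 0.7 -0.9 -0.9]
63 25.29 63.2 [-0.4  0.6 -0.1]
65 25.51 65.1 [-0.2 -0.5  0.5]
68 25.73 67.7 [ 0.7  0.5 -0.2]
85 26.04 85.2 [ 0.3  0.2 -0.4]
[ 0.7 -0.2 -0.4]
```

View pics/rel.png

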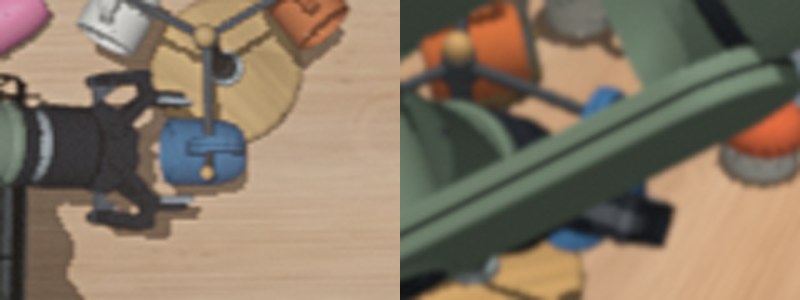

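The cup hangs on the hook, free of the fingers. I back out along the tool axis.

```bash
python3 - <<'E'
from h import *
from plant import ctrl,sensors
S=lambda:sensors.read_state()
s=S();p=np.array(s["eef_pos"]);tz=np.array(s["eef_rot"])[:,2]
print(ctrl.move_l(p-90*tz,vel=70,threshold=6),np.round(S()["force"],1))
p=np.array(S()["eef_pos"]);ctrl.move_l(p+[-60,0,150],vel=200)
ctrl.move_ptp([300,-330,380],down(0));ctrl.hold(.5);print(S()["t"],np.round(S()["force"],1))
D=[]
for k in(0,1):
    fr={n:grab(n) for n in("top","scene")};D.append(fr);ctrl.hold(.5)
for n in fr:
    a,b=D[0][n][0].astype(int),D[1][n][0].astype(int)
    p,d,W,c=D[1][n];u,v=proj([500,135,160],c).astype(int)
    print(n,"max change near cup",abs(a-b)[v-40:v+40,u-40:u+40].max())
    i=p.astype(int);m=(d>0)&(i[...,2]>i[...,0]+25)&(np.linalg.norm(W-[486,135,150],axis=-1)<100);print(" blue",m.sum(),W[m].min(0).round(),W[m].max(0).round())
    P=W[(d>0)&(abs(W[...,1]-130)<25)&(W[...,0]>445)&(W[...,0]<464)&(W[...,2]>196)&(W[...,2]<215)];print(" tip",P.mean(0).round(1))
t,s=D[1]["top"][0],D[1]["scene"][0]
cv2.imwrite("pics/end.png",np.hstack([cv2.resize(t[110:300,100:400,::-1],(400,300)),cv2.resize(s[130:310,130:370,::-1],(400,300))]))
E
```

```text
False [-0.6 -0.   0.4]
32.5833 [-0.8 -0.3  0.5]
top max change near cup 5
 blue 364 [455.  96. 114.] [513. 178. 206.]
 tip [458.1 128.1 206.2]
scene max change near cup 4
 blue 1024 [454. 103. 105.] [515. 182. 202.]
 tip [458.5 132.  205.7]
```

View pics/end.png

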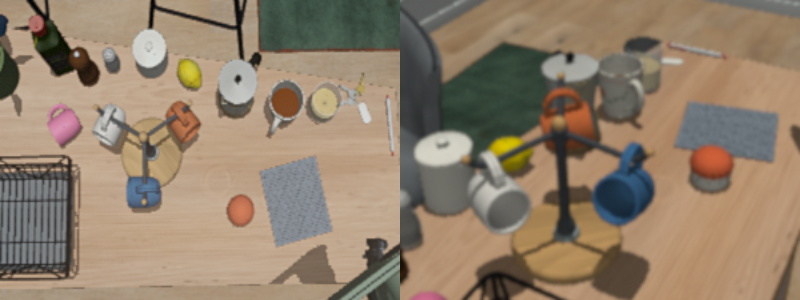

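The blue cup hangs by its handle on the front hook (top view (145,190)). It is still, the other cups still hang, and the bystanders are where they were. I hand the job in.

```bash
python3 -c "
from plant import ctrl
ctrl.finish_job()"
```

```text
the job is handed in; nothing more can be done
```

The blue cup now hangs by its handle on the empty hook, which faces the front edge. I handed the job in at about 33 s.

- **Turning the tree:** I gripped the ball on top of the post and turned it about 132° in slow steps. Both other cups stayed on. Measured afterwards, the empty hook points within about 2° of straight to the front.
- **Hanging the cup:** I threaded the handle over the hook without contact at about 50° tilt and rested it on the saddle. That was about 5 N at most, with contact at the expected height. I then opened the fingers in small steps and backed out without touching anything.
- **Last checks:** two pictures about half a second apart show the cup still, and the hook tip has not moved. All three cups hang, and by eye the other things on the worktop are where they were. The wrist force reads about zero.

**Disagreements:**
- The gripper read 59.5 mm on the 64 mm cup.
- The cup sat about 3 mm off along its handle axis in the hand, which I corrected for using the cameras.
- The two cameras differ by about 4 mm in y at the hook.
- The tool drifted 3.6 mm while turning the tree, with up to 12 N sideways.

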